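# Close and lock the sample canister

## Robot

A 6-joint arm with a two-finger parallel gripper is mounted at the origin on the work surface. World frame = base frame: x ahead of the robot, y to its left, z up, the work surface at z = 0. Lengths are in mm, angles in degrees, forces in N, time in s.
With the tool pointing down it reaches from about 275 to 750 mm from the base axis. Payload 10.2 kg.
Tool frame: the origin (TCP) lies midway between the tips of the shut fingers; the grasp point (between the pads) lies r.grip_depth behind it (r.grip_depth is the distance from the TCP to the grasp point, in mm); x points along the fingers, z is the direction in which the jaws open and shut, and the axes are right-handed (so a half turn about x gives the same grasp; the last joint's range is limited). The gripper opens to 88 mm and grips with 3 to 60 N. Pads are 18 mm wide; open, the fingers measure 123 mm over their backs; the gripper's body (75 mm by 187 mm) begins 45 mm behind the grasp point.
Start: joints at [-12.8, 17.928, 85.812, -0, 76.261, -12.8], TCP at [525.006, -0.014, 238.72] pointing down, gripper open.
Joint ranges: [-168.41, 168.41], [-55.51, 124.54], [10.69, 146.95], [-70.63, 250.63], [1, 178], [-165.06, 165.06]. Speed limits (degrees/s): [136.94, 136.94, 172.46, 180, 180, 180].

## Interface

Orientations are given as [roll, pitch, yaw] about the fixed x, y, z axes, in that order (R = Rz(yaw) Ry(pitch) Rx(roll)).
In Python, from workcell import r gives the robot as it stands. Calls block until the motion is done:
- r.goto(position, orientation): joint-space move of the TCP to a pose.
- r.move_l(position, feed=150, orientation=None, max_force=None): straight line of the TCP; orientation=None keeps the orientation; feed is the mean speed in mm/s. With max_force (N) it stops when the force on the tool has changed by that much, and returns True; else False.
- r.move_joints(angles): joint-space move.
- r.gripper_to(opening): finger opening in mm; the grip force is fixed at half the most; returns when the fingers have stopped.
- r.pause(seconds).
- r.solve_ik(position, orientation): joint angles nearest the present ones, or None.
- r.sense(): the state.
- r.camera(name): name is "scene" or "side" or "wrist"; returns a dict with "color" (420x560x3 uint8, blue, green, red), "depth" (420x560 float32, mm along the optical axis (not along the pixel's ray), 0 where there is no reading), "camera_matrix" (3x3 intrinsics, pixels), "R" (3x3) and "t" (3): a world point X has camera coordinates R X + t; the wrist camera has in their place "tool_from_camera" (4x4, takes a point from camera to tool coordinates, whose origin is the TCP and whose axes are the tool frame's). Camera axes: x right, y down, z forward; pixel columns grow to the right and rows downward; lengths in mm; the calibration is good to about 2 mm. A picture is of the moment at which its call begins: read the wrist's pose just before it.
A pose or a line that the arm cannot do raises r.PlanningError and nothing moves.
- r.job_done(): hands the job in, once; it reports no verdict.
The state is a dict: "t": time; "joint_positions": joint angles; "joint_velocities": joint speeds; "joint_torque": joint torques, N m; "tool_pos": TCP position; "eef_rot": TCP orientation; "ft_force": force on the tool from outside, world axes, zero at the start; "wrist_torque": the same for the moment, N m; "width": finger opening in mm.
Only numpy, scipy, OpenCV 4.12 (cv2) and the standard library are available. Lean on these libraries where they do the work, as an engineer would, in place of code of your own. Each camera call takes 0.05 s, during which the arm holds its last target. There are 200 camera calls.

## Task

One of the two steel sample canisters on the lab bench has been left with its lid up. Swing that lid fully shut, then screw the black cap in the middle of it clockwise, seen from above, until it clicks past its detent and comes to its stop; this takes several grips. Then let go, and leave the sealed canister's cap and the things lying around as they are.

Things in the scene. Friction and masses are not known exactly. Their poses are not given: they have to be found in the camera images.
- canister: The open canister, fixed: steel can 90 mm in diameter on a grey foot plate (150 x 120 x 12 mm), rim 105 mm above the bench. Origin: on its axis at bench height; z up; x points away from the lid's hinge (at yaw 0 the hinge is on the robot's side). Hinge axis level, along y, at x = -56 mm, z = 105 mm. Under the rim inside: a spring pawl and a claw for the cap's lug.
- lid (a joint): Lid angle of the open canister, rad: 0 = fully shut, level on the rim; grows as it opens upward, limit 1.4. Stiff hinge: it stays where left. Steel disc 94 mm in diameter, 8 mm thick (top 113 mm above the bench when shut), centred 56 mm from the hinge axis; on the far side from the hinge a tab 26 mm wide ends 129 mm from the hinge axis, its top flush with the disc.
- lid_tab (a point): Point in the middle of the tab's upper (outer) face: 112 mm from the hinge axis along the lid, 8 mm above the hinge axis's plane. A push here, square to the lid, swings it shut with about 4 N. Its axes are the lid's: x from the hinge to the tab, z out of the lid's upper face.
- lid_hinge (a point): Point on the hinge axis, in the middle of the hinge; x along the lid towards the tab.
- cap (a joint): Turn of that lid's screw cap, rad, growing clockwise from above; starts at 0 to 0.9, free at first (0.06 N m). With the lid shut its lug meets a spring detent at about 3.25 (peak about 0.35 N m), snaps over it at 3.6 to 3.9; stop at 4.1. Past 3.85 it is home and locked. Turned beyond 3 with the lid open, its lug fouls the claw and the lid cannot shut.
- cap_top (a point): Centre of the top of that cap: black, ribbed, round, captive, 48 mm in diameter, 26 mm tall, in the middle of the lid (top 139.5 mm above the bench when the lid is shut). z points out of the top. A white line on the top points along its own +y, towards a small dark dot on the lid when the cap is home.
- sealed: The second, identical canister, closed and sealed; fixed to the bench; origin and axes as for the open one. Leave alone.
- sealed_cap (a joint): Turn of the sealed canister's cap, rad: 0 = home, negative = unscrewed. Leave alone.
- beaker: Empty glass beaker, 72 mm in diameter, 95 mm tall, loose; origin at the centre of its underside. Bystander.
- slide_box: Flat blue plastic box, 75 x 60 x 22 mm, loose; origin at the centre of its underside. Bystander.
- mouse: Black computer mouse on a yellow mat, 100 x 58 x 30 mm, loose; origin at the centre of its underside. Bystander.
Not all that is in view belongs to the job. Leave any blue or pink look-alike of the canister alone.

How it is judged:
By the outcome, as a careful person would: the job done as asked, in the order asked, and still so for the second after the job is handed in, with the robot touching nothing.
It also fails if it takes over 67 s, if anything falls off the work surface, if the arm or the gripper's body presses on something with over 40 N, if the wrist force passes 120 N, or if a joint passes its speed limit or range.

## Working session

There is one attempt and no reset: what is moved stays moved. The work goes in short steps, each a Python script; the robot and the scene stay as the last script left them, time stands still between calls to the robot, and variables do not carry over. Pictures are saved under pics/ and viewed, about 8 in all and at most 12, crops included, and the job is handed in when it is done.

```bash
mkdir -p pics; ls
cat > h.py <<'E'
import numpy as np, cv2
from workcell import r
def snap(name,fn):
    s=r.sense(); c=r.camera(name); cv2.imwrite('pics/%s.png'%fn,c['color'])
    np.savez('pics/%s.npz'%fn,**{k:v for k,v in c.items()},tool_pos=s['tool_pos'],eef_rot=np.array(s['eef_rot']))
    return c
def cloud(c):
    d=np.array(c['depth']); K=c['camera_matrix']; v,u=np.mgrid[:d.shape[0],:d.shape[1]]
    P=np.stack([(u-K[0,2])/K[0,0]*d,(v-K[1,2])/K[1,1]*d,d],-1)
    if 'R' in c: W=(P-c['t'])@c['R']
    else:
        from scipy.spatial.transform import Rotation as Ro
        T=c['tool_from_camera']; R=Ro.from_euler('xyz',c['eef_rot'],degrees=True).as_matrix()
        W=(P@T[:3,:3].T+T[:3,3])@R.T+c['tool_pos']
    W[d==0]=np.nan; return W
E
python3 - <<'E'
from h import *
a=snap('scene','scene0')['color']; b=snap('side','side0')['color']
print(r.sense(), r.grip_depth)
cv2.imwrite('pics/both.png',cv2.resize(np.hstack([a,b]),(800,300)))
E
```

```text
pics
{'t': 0.1, 'joint_positions': array([-1.28004133e+01,  1.79560925e+01,  8.58473308e+01,  5.46798527e-04,
        7.62604428e+01, -1.27990985e+01]), 'joint_velocities': array([-0.03544566, -0.07130416, -0.11195215,  0.08562598, -0.00505047,
       -0.01021598]), 'joint_torque': array([ 3.19868399e-03, -4.02814186e+01, -2.52645475e+01,  6.95334817e-02,
        3.42543027e-02, -5.51177254e-05]), 'tool_pos': array([5.24795852e+02, 3.16606835e-02, 2.38234878e+02]), 'eef_rot': array([166.72453296,  89.93613177, 166.72308799]), 'ft_force': array([ 0.67159774,  0.14716824, -0.46036677]), 'wrist_torque': array([ 0.00794184, -0.01044804, -0.03829001]), 'width': 88.51838721853791} 18.700000000000003
```

View pics/scene0.png

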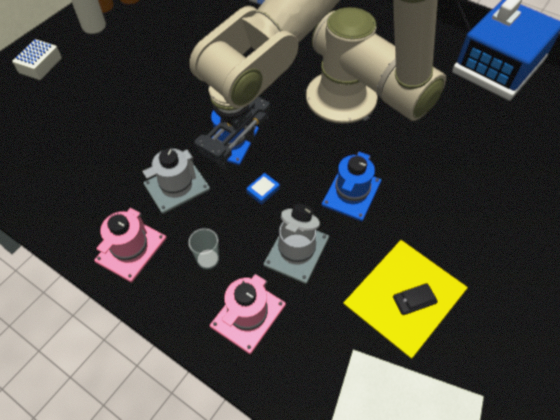

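View pics/side0.png

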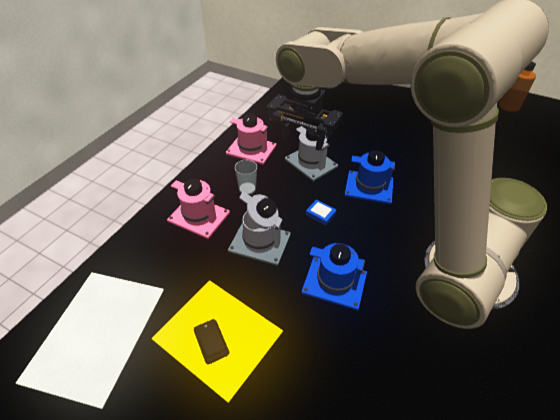

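Both steel-grey canisters are visible. In scene, the one at (297,238) has its lid up, with the can's opening visible below it. The one at (172,175) is shut, so it is the sealed one. The pink and blue ones are look-alikes. I'll measure the open one and confirm it in an enlarged crop.

Run:
```python
from h import *
ims=[]
for n,(u0,u1,v0,v1) in {'scene0':(255,345,190,285),'side0':(220,300,180,270)}.items():
    c=dict(np.load('pics/%s.npz'%n)); W=cloud(c)
    ims.append(cv2.resize(c['color'][v0:v1,u0:u1],(400,420),interpolation=cv2.INTER_CUBIC))
    w=W[v0:v1,u0:u1].reshape(-1,3); col=c['color'][v0:v1,u0:u1].reshape(-1,3).astype(int)
    ok=~np.isnan(w[:,0]); w=w[ok];col=col[ok]
    # foot plate top
    f=(abs(w[:,2]-12)<4)&(col.sum(1)>200)
    q=w[f]; print(n,'foot',len(q)); 
    if len(q)>10: print(q.min(0),q.max(0),cv2.minAreaRect(q[:,:2].astype(np.float32)))
    # can wall / rim
    f=(w[:,2]>30)&(w[:,2]<100); q=w[f]; print('wall',len(q),q.min(0),q.max(0))
    from scipy.optimize import least_squares
    s=least_squares(lambda p:np.hypot(q[:,0]-p[0],q[:,1]-p[1])-45,q.mean(0)[:2],loss='soft_l1',f_scale=3); print('cyl',s.x,np.median(abs(s.fun)))
    f=w[:,2]>108; q=w[f]; print('lid',len(q),q.min(0),q.max(0),q.mean(0))
    dk=f&(col.max(1)<60); q=w[dk]; print('cap',len(q), q.mean(0) if len(q) else 0)
    g=f&(col.min(1)>85); q=w[g]
    m=q.mean(0); _,sv,vt=np.linalg.svd(q-m); print('lidplane',len(q),m,vt[2],sv)
cv2.imwrite('pics/crop.png',np.hstack(ims))
for n in ('scene0',):
    c=dict(np.load('pics/%s.npz'%n)); W=cloud(c)
    for nm,(u,v) in dict(sealed=(172,160),beaker=(205,248),box=(263,187),blue=(355,170),pink=(245,295),mouse=(415,298)).items(): print(nm,W[v,u].round())
```

```text
scene0 foot 1357
[333.13213598  14.27446409   8.01256841] [634.12507117 265.94270332  15.99737402] ((503.1505126953125, 182.21385192871094), (279.28741455078125, 241.7127227783203), 36.412322998046875)
wall 761 [346.76137921 151.50032917  30.24427871] [601.84074936 245.29188649  99.99131669]
cyl [551.23896922 197.27726945] 1.7050155533278044
lid 856 [492.59005221 147.83446598 108.17460191] [727.19760629 241.02194146 186.60885089] [563.60703351 199.35681301 155.71868576]
cap 266 [535.38133408 195.46233591 166.91242132]
lidplane 556 [578.92755248 200.91544009 150.12793508] [-0.19749464 -0.01765003 -0.98014506] [1419.1458533   546.79695788  434.10728787]
side0 foot 895
[469.5250967   16.08157768   8.01884392] [724.64885473 268.44713279  15.95389962] ((604.3114013671875, 166.3003692626953), (182.1302490234375, 310.65203857421875), 58.02854537963867)
wall 859 [493.14369522   7.21750454  30.0802204 ] [721.46433165 247.40104281  99.91745207]
cyl [550.28936657 195.55723216] 2.1216262751495663
lid 922 [489.37394538 150.37647823 108.30177408] [599.67403605 242.22311146 184.328194  ] [537.42328362 204.45969518 152.73190598]
cap 277 [525.37063568 199.68497219 161.90135642]
lidplane 609 [543.02903809 206.362187   148.42745401] [-0.56421738 -0.07991506  0.82174956] [866.99218703 507.86208982 121.21314385]
sealed [nan nan nan]
beaker [682.  -2.   8.]
box [448.  16.  27.]
blue [331. 227. 133.]
pink [771. 205. 140.]
mouse [512. 511.  36.]
```

View pics/crop.png

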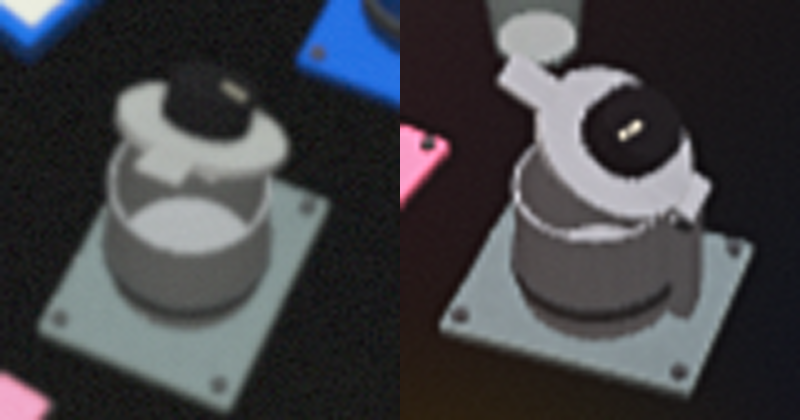

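The crop confirms it: grey steel can, lid up, black cap on the lid, hinge towards the robot. Next I'll fit yaw and lid angle with points limited to this object.

Run:
```python
from h import *
from scipy.optimize import least_squares
C=np.array([551,196.])
for n in ('scene0','side0'):
    c=dict(np.load('pics/%s.npz'%n)); W=cloud(c); col=c['color'].astype(int)
    ok=np.hypot(W[...,0]-C[0],W[...,1]-C[1])<110
    hsv=cv2.cvtColor(c['color'],cv2.COLOR_BGR2HSV)
    f=ok&(W[...,2]>6)&(W[...,2]<18)&(hsv[...,1]<90)&(hsv[...,2]>75)
    q=W[f]; print(n,len(q),cv2.minAreaRect(q[:,:2].astype(np.float32)))
    g=ok&(W[...,2]>112)&(hsv[...,1]<60)&(hsv[...,2]>110); q=W[g]
    def res(p): # yaw, angle : point on lid top plane
        y,a,dx,dy=p[0],p[1],p[2],p[3]
        ux=np.array([np.cos(y),np.sin(y)]); H=np.array([*(C+[dx,dy]-56*ux),105])
        nrm=np.array([-np.sin(a)*ux[0],-np.sin(a)*ux[1],np.cos(a)])
        return (q-H)@nrm-8
    s=least_squares(lambda p:np.r_[res(p),p[2:]*3],[.1,.6,0,0],loss='soft_l1',f_scale=2)
    print('lid',len(q),np.degrees(s.x[:2]),s.x[2:],np.median(abs(res(s.x))))
    y,a=s.x[:2]; ux=np.array([np.cos(y),np.sin(y)]);H=np.array([*(C-56*ux),105]); X=np.array([*(np.cos(a)*ux),np.sin(a)])
    e=(q-H)@X; l=(q-H)@np.array([-ux[1],ux[0],0]); print('extent along',e.min(),e.max(),'lat',l.min(),l.max(), 'tab lat',l[e>106].mean() if (e>106).any() else None)
    k=ok&(W[...,2]>125)&(hsv[...,2]<70); q2=W[k]; print('cap',len(q2),q2.mean(0),((q2-H)@X).mean(),((q2-H)@np.array([-ux[1],ux[0],0])).mean())
```

```text
scene0 1248 ((552.067626953125, 196.66030883789062), (152.5874786376953, 121.03096771240234), 9.347065925598145)
lid 440 [ 8.99177553 34.14229994] [-0.90264209 -0.08555341] 0.8994826673508776
extent along 18.26883634366032 132.22888490530127 lat -44.95034383809147 46.749021322940635 tab lat 1.8115962212062307
cap 278 [535.29605653 195.9252503  166.61989078] 68.08511027876254 2.380580431644977
side0 856 ((550.720947265625, 198.2579345703125), (150.76060485839844, 121.26731872558594), 10.612221717834473)
lid 568 [ 9.64928251 34.58383398] [1.8869838  0.10827508] 1.0408212759386215
extent along 2.801715667942627 130.01716319954716 lat -44.738641194789174 48.24625640884764 tab lat 2.1545649843524988
cap 281 [525.48559364 199.78264479 162.02152693] 58.28394276871016 8.005771475662705
```

```bash
cat >> h.py <<'E'
from scipy.spatial.transform import Rotation as Ro
C=np.array([551.5,197.3]); YAW=9.5
def down(th):
    t=np.radians(th); z=np.array([np.cos(t),np.sin(t),0]); x=np.array([0,0,-1.])
    return Ro.from_matrix(np.stack([x,np.cross(z,x),z],1)).as_euler('xyz',degrees=True)
u=np.array([np.cos(np.radians(YAW)),np.sin(np.radians(YAW))])
def tab(a,dz=0):
    a=np.radians(a); rho=112*np.cos(a)-8*np.sin(a)
    return np.array([*(C+(rho-56)*u),105+112*np.sin(a)+8*np.cos(a)+dz])
E
python3 - <<'E' 2>&1 | grep -v Warn
from h import *
for th in (-80.5,99.5): print(th,r.solve_ik(tab(34),down(th)))
for th in (0,-60,60,9.5): print(th,r.solve_ik([*C,117],down(th)))
th=min((-80.5,99.5),key=lambda t:abs(r.solve_ik(tab(34),down(t))[5]))
r.gripper_to(0)
r.goto(tab(34,40),down(th))
print(r.sense()['ft_force'],r.sense()['t'])
print('hit',r.move_l(tab(34,4),feed=80,max_force=15))
for a in (28,22,16,11,7,3):
    h=r.move_l(tab(a),feed=60,max_force=30); s=r.sense(); print(a,h,s['tool_pos'].round(1),s['ft_force'].round(1))
    if h: break
else:
    print('final',r.move_l(tab(0,-5),feed=30,max_force=15)); s=r.sense(); print(s['tool_pos'].round(1),s['ft_force'].round(1),s['t'])
E
```

```text
-80.5 [ 8.29991319 32.53846504 73.78825093  0.         73.67328403 88.79991319]
99.5 [ 8.29991319e+00  3.25384650e+01  7.37882509e+01 -2.54444375e-14
  7.36732840e+01 -9.12000868e+01]
0 [ 8.23223873e+00  3.21002310e+01  8.37182715e+01 -2.54444375e-14
  6.41814975e+01  8.23223873e+00]
-60 [ 8.23223873e+00  3.21002310e+01  8.37182715e+01 -2.54444375e-14
  6.41814975e+01  6.82322387e+01]
60 [ 8.23223873e+00  3.21002310e+01  8.37182715e+01 -2.54444375e-14
  6.41814975e+01 -5.17677613e+01]
9.5 [ 8.23223873e+00  3.21002310e+01  8.37182715e+01 -2.54444375e-14
  6.41814975e+01 -1.26776127e+00]
[0.18719342 0.26054961 0.60674865] 2.9583
hit False
28 False [590.  203.7 164.1] [ 0.1 -1.   0.1]
22 False [595.7 204.7 153.8] [-0.  -0.4 -0.9]
16 False [600.2 205.4 143. ] [ 0.5 -0.7  0.4]
11 False [603.1 205.9 133.7] [ 0.3 -0.7 -0.1]
7 False [604.8 206.2 126.1] [-0.8  1.   0.4]
3 False [606.  206.4 118.3] [ 0.9  0.7 -0.9]
final True
[606.8 206.6 113.3] [-2.6  0.7 10.2] 5.85
```

```bash
python3 - <<'E' 2>&1 | grep -v Warn
from h import *
r.move_l(tab(0,60),feed=200)
r.gripper_to(88)
r.goto([*C,230],down(9.5))
s=snap('wrist','w1')['color']; t=snap('side','side1')['color']
cv2.imwrite('pics/m1.png',np.hstack([cv2.resize(s,(400,300)),cv2.resize(t[150:300,180:380],(400,300))]))
c=dict(np.load('pics/w1.npz')); W=cloud(c); hsv=cv2.cvtColor(c['color'],cv2.COLOR_BGR2HSV)
n=np.hypot(W[...,0]-C[0],W[...,1]-C[1])<40
f=n&(W[...,2]>128)&(W[...,2]<150); q=W[f]
if len(q): print('cap',len(q),q.mean(0),cv2.minEnclosingCircle(q[:,:2].astype(np.float32)))
f=f&(hsv[...,2]>120); q=W[f]
if len(q): print('line',len(q),q.mean(0),cv2.fitLine(q[:,:2].astype(np.float32),cv2.DIST_L2,0,.01,.01).ravel())
f=(np.hypot(W[...,0]-C[0],W[...,1]-C[1])<75)&(W[...,2]>95)&(W[...,2]<125); q=W[f]; m=q.mean(0); print('lid',len(q),m,np.linalg.svd(q-m,full_matrices=False)[2][2],cv2.minEnclosingCircle(q[:,:2].astype(np.float32)))
print(r.sense()['t'])
E
```

```text
cap 2507 [552.22012838 198.4413796  139.60255814] ((552.6172485351562, 196.4033660888672), 25.271759033203125)
line 96 [555.51081924 203.81320991 140.09972736] [3.1729984e-01 9.4832528e-01 5.5551080e+02 2.0381322e+02]
lid 6146 [554.46354265 202.69359999 113.43067633] [-0.00808395 -0.00317966  0.99996227] ((558.0958251953125, 196.44668579101562), 68.0486068725586)
9.125
```

View pics/m1.png

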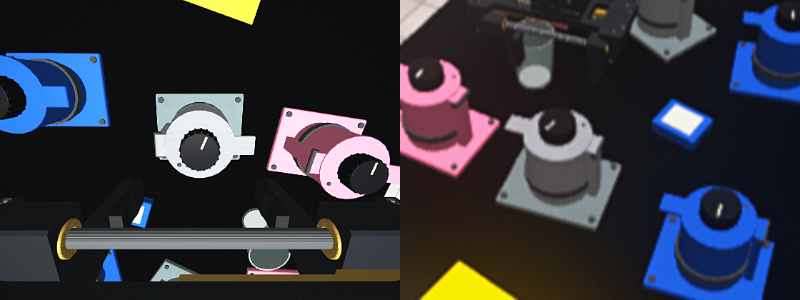

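The lid is level at z = 113.4, and the cap centre is about (552.3, 197) with its top at 139.6. The cap line points about 68° in world. Now I'll turn it with joint 6.

```bash
cat >> h.py <<'E'
CC=np.array([552.3,197.0])
def st(tag):
    s=r.sense(); print(tag,'q6 %.1f'%s['joint_positions'][5],'w %.1f'%s['width'],s['ft_force'].round(1),s['wrist_torque'].round(2),'t %.2f'%s['t'],flush=True); return s
def turn(dq):
    q=np.array(r.sense()['joint_positions']); q=q0.copy(); q[5]=turn.t=turn.t+dq; r.move_joints(q)
E
sed -i '/^def turn/,$d' h.py
python3 - <<'E' 2>&1 | grep -v Warn
from h import *
r.goto([*CC,160],down(75)); r.move_l([*CC,118],feed=100,max_force=15); st('at')
q=np.array(r.solve_ik([*CC,118],down(75)))
r.gripper_to(40); st('grip')
for k in range(4):
    q[5]+=32; r.move_joints(q); st('turn')
r.gripper_to(88); st('open')
c=snap('wrist','w2')
E
```

```text
at q6 -66.8 w 88.3 [ 0.  -0.   0.4] [ 0.11 -0.05  0.08] t 10.75
grip q6 -66.8 w 47.5 [-2.  -4.   2.1] [-0.61  0.24  0.  ] t 11.44
turn q6 -34.9 w 47.4 [-2.1 -5.9  2.7] [-0.73  0.26 -0.07] t 12.03
turn q6 -2.9 w 47.3 [-1.7 -4.   2.8] [-0.74  0.28 -0.08] t 12.62
turn q6 29.1 w 47.2 [-1.9 -4.8  1.3] [-0.72  0.25 -0.1 ] t 13.22
turn q6 61.1 w 47.0 [-2.2 -4.8  2.3] [-0.75  0.32 -0.03] t 13.81
open q6 61.2 w 88.3 [ 0.2 -0.  -0.3] [ 0.03  0.08 -0.04] t 14.55
```

```bash
python3 - <<'E' 2>&1 | grep -v Warn
from h import *
p=[CC[0]-.4,CC[1]-1,118]
q=np.array(r.solve_ik(p,down(75))); r.move_joints(q)
r.gripper_to(40); st('grip')
for k in range(12):
    q[5]+=11; r.move_joints(q); s=st('turn')
    if s['wrist_torque'][2]<-0.5 and k>3 and s['t']>0 and abs(q[5]-s['joint_positions'][5])>1.5: break
r.gripper_to(88); st('open')
r.move_l([*CC,230],feed=200)
c=snap('wrist','w3'); c=dict(np.load('pics/w3.npz')); W=cloud(c); hsv=cv2.cvtColor(c['color'],cv2.COLOR_BGR2HSV)
f=(np.hypot(W[...,0]-CC[0],W[...,1]-CC[1])<27)&(W[...,2]>130); q=W[f]; print(cv2.minEnclosingCircle(q[:,:2].astype(np.float32)))
q=W[f&(hsv[...,2]>120)]; print('line',q.mean(0),cv2.fitLine(q[:,:2].astype(np.float32),cv2.DIST_L2,0,.01,.01).ravel())
i=np.argwhere(f).mean(0).astype(int); print(i)
cv2.imwrite('pics/w3c.png',cv2.resize(c['color'][i[0]-70:i[0]+70,i[1]-80:i[1]+80],(640,560),interpolation=cv2.INTER_CUBIC)); st('end')
E
```

```text
grip q6 -66.9 w 47.5 [ 1.5  3.5 -1. ] [ 0.61 -0.26  0.01] t 17.22
turn q6 -56.1 w 47.1 [ 2.7  4.7 -0.1] [ 0.8  -0.29 -0.07] t 17.52
turn q6 -45.2 w 47.6 [ 2.4  4.7 -1.2] [ 0.88 -0.39 -0.07] t 17.82
turn q6 -34.2 w 47.4 [ 2.1  5.7 -1.7] [ 0.85 -0.36 -0.01] t 18.12
turn q6 -23.2 w 47.0 [1.7 5.6 0.9] [ 0.94 -0.43  0.08] t 18.42
turn q6 -12.3 w 47.2 [1.8 5.3 0.5] [ 0.89 -0.29 -0.06] t 18.72
turn q6 -1.3 w 47.4 [3.  4.6 0.4] [ 0.84 -0.07 -0.25] t 19.02
turn q6 9.7 w 47.3 [2.6 5.1 1.2] [ 0.79 -0.07 -0.02] t 19.32
turn q6 20.6 w 47.4 [2.1 3.  2.1] [ 0.57 -0.15  0.25] t 19.62
turn q6 31.6 w 47.3 [0.9 0.4 3.5] [0.05 0.07 0.46] t 19.92
turn q6 42.7 w 47.4 [-2.  -1.4  4. ] [-0.31  0.41  0.31] t 20.22
turn q6 53.7 w 47.2 [-3.  -0.7  3.3] [-0.17  0.37  0.27] t 20.52
turn q6 64.7 w 47.3 [-2.   0.6  2.8] [0.03 0.33 0.1 ] t 20.82
open q6 65.1 w 88.2 [ 0.7  0.2 -1.2] [ 0.04  0.05 -0.03] t 21.56
((553.1651611328125, 197.42298889160156), 26.279544830322266)
line [559.24323773 198.71344294 227.60652419] [  0.76094687   0.6488142  559.2432     198.71344   ]
[334 281]
end q6 65.2 w 87.9 [-0.1 -0.6 -0.3] [0.04 0.06 0.  ] t 22.32
```

View pics/w3c.png

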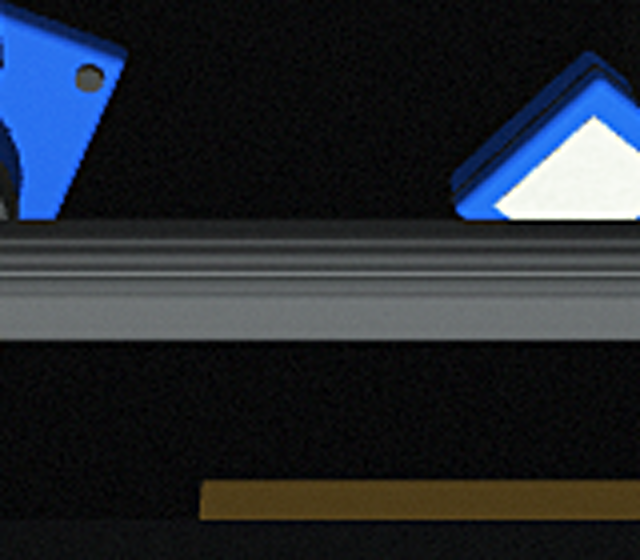

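The crop landed on the gripper's own crossbar (my height filter lacked an upper bound), so I'll redo it from the same picture.

```bash
python3 - <<'E' 2>&1 | grep -v Warn
from h import *
ims=[]
for n in ('w1','w3'):
    c=dict(np.load('pics/%s.npz'%n)); W=cloud(c); hsv=cv2.cvtColor(c['color'],cv2.COLOR_BGR2HSV)
    f=(np.hypot(W[...,0]-CC[0],W[...,1]-CC[1])<27)&(W[...,2]>130)&(W[...,2]<150); q=W[f]; o=cv2.minEnclosingCircle(q[:,:2].astype(np.float32))[0]; print(o)
    q=W[f&(hsv[...,2]>120)&(np.hypot(W[...,0]-CC[0],W[...,1]-CC[1])<20)]; m=q.mean(0)[:2]; d=cv2.fitLine(q[:,:2].astype(np.float32),cv2.DIST_L2,0,.01,.01).ravel()[:2]
    d*=np.sign(d@(m-CC)); print(n,m-CC,'line deg',np.degrees(np.arctan2(d[1],d[0])),'z',q[:,2].mean())
    i=np.argwhere(f).mean(0).astype(int); a=np.clip(i-[70,65],0,[280,430])
    ims.append(cv2.resize(c['color'][a[0]:a[0]+140,a[1]:a[1]+130],(390,420),interpolation=cv2.INTER_CUBIC))
cv2.imwrite('pics/w13.png',np.hstack(ims))
E
```

```text
(552.6172485351562, 196.4033660888672)
w1 [ 3.2423879  11.68322147] line deg 76.46849 z 140.70918083662832
(552.599365234375, 196.39071655273438)
w3 [-8.64693038 -9.37826016] line deg -135.3274 z 140.83391880392654
```

View pics/w13.png

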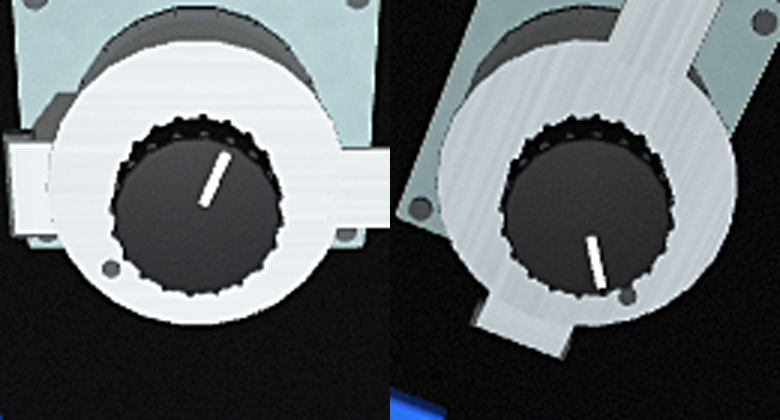

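```bash
python3 - <<'E' 2>&1 | grep -v Warn
from h import *
for n in ('w1','w3'):
    c=dict(np.load('pics/%s.npz'%n)); W=cloud(c); hsv=cv2.cvtColor(c['color'],cv2.COLOR_BGR2HSV)
    O=np.array([552.6,196.4]); d=np.hypot(W[...,0]-O[0],W[...,1]-O[1])
    top=(W[...,2]>136)&(W[...,2]<145)&(d<25)
    m=np.zeros(top.shape,np.uint8); m[top]=255; (ox,oy),_=cv2.minEnclosingCircle(np.argwhere(m)[:,::-1].astype(np.float32))
    t=W[int(oy),int(ox),:2]
    q=W[top&(hsv[...,2]>120)&(d<21)][:,:2]; v=q.mean(0)-O
    k=(abs(W[...,2]-113.5)<3)&(d>29)&(d<43)&(hsv[...,2]<130); p=W[k]
    lid=W[(abs(W[...,2]-113.5)<2)&(d<49)]
    ang=np.degrees(np.arctan2(p[:,1]-O[1],p[:,0]-O[0]))
    print(n,'top ctr',t,'line',np.degrees(np.arctan2(v[1],v[0])),'dot n',len(p),np.median(ang),np.percentile(ang,[10,90]),np.median(p,0))
E
```

```text
w1 top ctr [552.19097823 198.0668752 ] line 76.57873463355966 dot n 26 -127.38240615677472 [-130.23508192 -124.58821467] [529.70224968 166.51886329 114.47839129]
w3 top ctr [553.88430619 197.46584167] line -135.52959738336284 dot n 36 -127.51311809576146 [-137.72174028 -123.32181955] [529.94915879 166.56549061 114.18892706]
```

The line has turned 212° and now sits 8° past the dot, while the gripper turned about 260°, so the fingers seem to have slipped at the stop. A short third grip will confirm it.

```bash
python3 - <<'E' 2>&1 | grep -v Warn
from h import *
p=[552.1,196.5,118]
r.goto([*p[:2],160],down(55)); r.move_l(p,feed=100,max_force=15)
q=np.array(r.solve_ik(p,down(55)))
r.gripper_to(40); st('grip')
for k in range(5):
    q[5]+=5; r.move_joints(q); s=st('turn')
    if s['wrist_torque'][2]>0.5: break
r.gripper_to(88); st('open')
r.move_l([*p[:2],230],feed=200); r.goto([*C,230],down(9.5))
snap('wrist','w4'); snap('scene','scene4'); st('end')
c=dict(np.load('pics/w4.npz')); W=cloud(c); hsv=cv2.cvtColor(c['color'],cv2.COLOR_BGR2HSV)
O=np.array([552.6,196.4]); d=np.hypot(W[...,0]-O[0],W[...,1]-O[1])
q=W[(W[...,2]>136)&(W[...,2]<145)&(hsv[...,2]>120)&(d<21)]; v=q.mean(0)[:2]-O; print('line',np.degrees(np.arctan2(v[1],v[0])),'z',q[:,2].mean())
l=W[(abs(W[...,2]-113.5)<8)&(d<49)&(d>30)]; print('lid z',l[:,2].mean(),np.linalg.svd(l-l.mean(0),full_matrices=False)[2][2])
a=c['color']; b=cv2.imread('pics/scene4.png'); cv2.imwrite('pics/m4.png',np.hstack([a[:,60:460],b[:,80:480]]))
E
```

```text
grip q6 -46.9 w 47.2 [-0.3 -0.4  0.7] [0.   0.   0.04] t 25.28
turn q6 -42.0 w 47.4 [ 1.8 -1.4  0.6] [-0.16 -0.17  0.69] t 25.53
open q6 -41.9 w 88.2 [-0.5  0.   0.3] [ 0.06 -0.05  0.02] t 26.27
end q6 -1.4 w 88.0 [ 0.7 -0.7 -0.2] [-0.02  0.03  0.02] t 27.80
line -135.8524443164452 z 140.97146577009397
lid z 113.70340156231022 [-0.00476304  0.0020935   0.99998647]
```

View pics/m4.png

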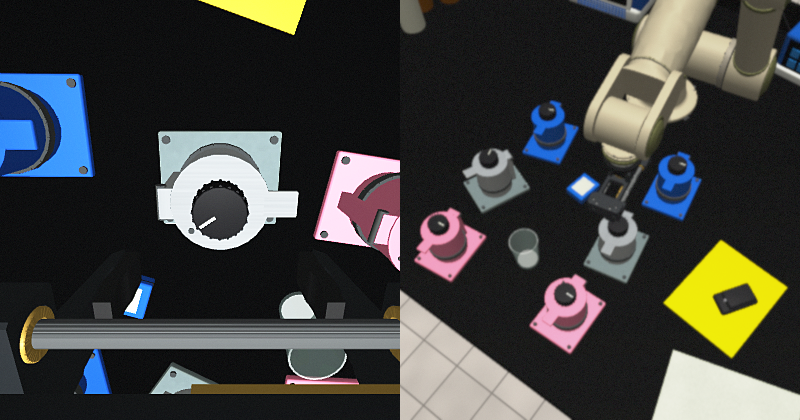

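A 5° twist gave 0.69 N m, about twice the detent peak, and the line moved only 0.3°. The cap is at its stop, the lid is level, and nothing else in view has moved.

```bash
python3 -c "
from workcell import r
r.job_done()"
```

```text
the job is handed in; nothing more can be done
```

I shut the lid of the open steel canister by pushing its tab, then screwed the cap clockwise with two long grips and a short third one to check it. I then let go, backed off above it and handed the job in, at about 28 s of the 67 s allowed.

**Last checks**
- **Lid:** it is level, with its top at 113.7 mm against the 113 mm expected.
- **Cap:** its line turned about 212°. In the third grip a 5° twist met 0.69 N m, about twice the detent peak, and the line moved only 0.3°. The cap is therefore at its stop.
- **Surroundings:** the gripper is open and clear. By eye in the last picture, the sealed canister, beaker, slide box and mouse look unmoved; I did not measure them.

**Disagreements**
- **Line and dot:** the line ends about 8° past the dot instead of on it. I put this down to the stop (4.1 rad) lying a little beyond the home mark, plus measuring error.
- **Slip:** the gripper turned about 260° against the cap's 212°. I take the difference to be the fingers slipping on the cap once it reached its stop.
- **Detent:** the torque readings did not clearly show its peak. Going past it is inferred from the turn angle and the hard stop.
- **Tab push:** I read almost no force while swinging the lid, against the 4 N expected, until the fingers met the shut lid at 113.3 mm.

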